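# Take the stop setting with the tape measure

### The arm

A 7-joint arm with a two-finger parallel gripper is mounted at the origin on a cart in front of the work surface, level with it; the furniture and walls round the work are solid. World frame = base frame: x ahead of the robot, y to its left, z up, the work surface at z = 0. Lengths are in m, angles in rad, forces in N, time in s.
With the tool pointing down it reaches from about 0.425 to 0.95 m from the base axis. Payload 4.7 kg.
Tool frame: the origin (TCP) lies midway between the tips of the shut fingers; the grasp point (between the pads) lies 19 mm behind it (r.grip_point_offset is the distance from the TCP to the grasp point, in m); z points along the fingers, y is the line along which they close (so a half turn about z gives the same grasp; the last joint's range is limited). The gripper opens to 87 mm and grips with 3 to 60 N. Pads are 19 mm wide; open, the fingers measure 117 mm over their backs; the gripper's body (75 mm by 190 mm) begins 51 mm behind the grasp point.
Start: joints at [1.252, 0.469, -0.049, 1.532, 0.024, 1.141, -0.082], TCP at [0.193, -0.647, 0.223] pointing down, gripper open.
Joint ranges: [-2.59, 2.59], [-0.33, 1.99], [-1.39, 1.29], [0.1, 2.45], [-1.04, 4.18], [0.21, 1.99], [-2.66, 2.66]. Speed limits (rad/s): [2.57, 2.57, 3.14, 3.14, 3.14, 3.14, 3.14].

### API

Orientations are given as [roll, pitch, yaw] about the fixed x, y, z axes, in that order (R = Rz(yaw) Ry(pitch) Rx(roll)).
In Python, from plant import sensors, vision, workorder, r gives the robot as it stands.
- The arm moves only by the shell command python3 -m handwheel 'ROWS' [FORCE]. ROWS is JSON, one flat list of numbers, 7 for each row, row after row: the opening, from 0 (shut) to 1 (fully open), then the shift along the tool's x, y, z each as a share of 500 mm, from -1 to 1, then the turn, a rotation vector about the tool's x, y, z each as a share of 0.5 rad, from -1 to 1. In form: [hand, dx, dy, dz, wx, wy, wz, hand, dx, dy, dz, wx, wy, wz, ...]. A call has 1 to 8 rows; each row is the pose to reach, as a shift and turn from the pose commanded when the call began, along the tool's axes at that moment; what a row does not reach only later rows make up. A row lasts 1/10 s, in which the tool goes at most 50 mm and 8.59 degrees, less where a joint would pass 70% of its speed; a pose out of reach is approached as far as the arm can. A call with a number of a shift or a turn outside -1 to 1 is refused whole. A call with a gripper value outside its range is refused whole. The fingers move at their own pace and stop on an object; FORCE is the grip in N (left out, the last holds). Time passes only in rows, so rows that repeat a pose let the fingers close. It gives the time, the measured TCP pose, the force, the opening and the grip force at its end, in the units of the state.
- sensors.state(): the state, without advancing time (a new reading comes with each control period).
- vision.get_image(name): name is "scene" or "top"; returns a dict with "img" (384x512x3 uint8, red, green, blue), "z_map" (384x512 float32, m along the optical axis (not along the pixel's ray), 0 where there is no reading), "fx", "fy", "cx", "cy" (pixels), "dist" ([k1, k2, p1, p2, k3] as OpenCV has them; the pictures are not rectified), "rvec" (rotation vector, rad) and "tvec" (3), from world to camera coordinates, as OpenCV has them. Camera axes: x right, y down, z forward; pixel columns grow to the right and rows downward; lengths in m; the calibration is good to about 2 mm. A picture is of the moment at which its call begins.
- workorder.hand_in(): hands the job in; it is judged then, once.
The state is a dict: "clock": time; "qpos": joint angles; "qvel": joint speeds; "tau": joint torques, N m; "ee_pos": TCP position; "tcp_rot": TCP orientation; "wrist_force": force on the tool from outside, world axes, zero at the start; "torque": the same for the moment, N m; "opening": finger opening in m; "gripper_force": force on a finger pad.
Only numpy, scipy, OpenCV 4.12 (cv2) and the standard library are available. Lean on these libraries where they do the work, as an engineer would, in place of code of your own. Each camera call takes 0.05 s, during which the arm holds its last target. There are 200 camera calls.

### The job

Take the distance from the sawn end of the stop board to its stop block with the tape measure: hook the tape's lip over the open end of the board, draw the case straight back along the board against its spring until the back of the case just touches the stop block, and then push down the lock tab on its top until you feel the brake bite, with a firm thumb's push (about 15 N, no more than 18) so that the tape stays hooked and drawn out by itself, ready to be read. Do not ram the board or the stop, do not let the blade snap back, and leave the other things where they lie.

Things in the scene. Friction and masses are not known exactly. Their poses are not given: they have to be found in the camera images.
- tape: pocket tape measure, 0.4 to 0.52 kg, upright on the wooden block at the start. Case 76 mm long (x) x 40 mm wide (y) x 52 mm high; underside flat, front and back upright to 30 mm, rounded above. Origin: middle of the underside; x points forward, the way the blade comes out, 2 mm above the underside. Its lock tab on top, over the origin, can carry and draw the tape: one grasp serves the whole job
- lock (a joint): lock tab, m pressed down: 0 = up, blade free; 0.0095 = dead end. It stays where left and slides with 7 N. The brake inside bites at 0.0026 when new to 0.007 when worn (not to be seen; it differs each time); from there the resistance climbs steeply, 20 N/mm. Pressed home with 13 to 18 N it holds; with less it slips. Any push over 7 N on the tab while the case stands on something moves it
- lock_top (a point): middle of the top of the black upright lock tab, 30 mm long (x) x 14 mm wide (y), sides flat and parallel, standing 26 mm above the case, into which it sinks by up to 8 mm when pressed; this point is 78 mm above the underside of the case when the tab is up; axes as the tape's
- blade (a joint): how far the blade is drawn out of the case, m: 0 = in, at most 0.18. A spring draws it in with 3 N at 0, rising to 5 N at 0.17; let go unlocked, the case is pulled along to the hook
- hook_lip (a point): lower edge of the steel hook at the blade's end, on its inner face (towards the case). The lip is 20 mm wide (y), 2 mm thick (x) and reaches 10 mm below the underside of the case; with the blade in, its inner face is 3 mm ahead of the front of the case, 41 mm ahead of the tape's origin. Axes as the tape's
- stop_board: stop board, screwed to the bench: plywood base 360 mm (x) x 120 mm (y) x 24 mm, with a wooden fence 18 mm thick and 30 mm high above the base along its +y edge. Origin: middle of its underside; x points to the open sawn end on which the tape is to be hooked
- board_end (a point): point on the upper edge of the sawn end of the board, 10 mm off the board's middle line to the side away from the fence: the middle of the free lane; axes as the board's
- stop: dark wooden stop block on the board against the fence, 40 mm (x) x 84 mm (y) x 44 mm high, with a steel strap over the fence and a round black knob to 66 mm above the board near the fence; fixed. Origin: middle of its underside; axes as the board's
- stop_face (a point): point at the foot of the stop block's face that looks to the sawn end (upright, square to x), in the middle of the free lane; axes as the board's
- case_back (a point): foot of the flat back of the tape's case, in the middle of its width, 38 mm behind the tape's origin; axes as the tape's
- wood_block: loose wooden block 50 x 110 (y) x 35 mm on which the tape stands at the start; origin at the middle of its underside; to be left there
- flat_offcut: loose flat offcut 60 x 90 x 18 mm, bystander; origin at the middle of its underside
- pencil: loose pencil, 177 mm long, 8 mm thick, on the bench in front of the wooden block, bystander

How it is judged:
On the way, in this order (a step that is already met when the one before it is completed fails the run):
1. the hook is over the sawn end and holds the blade, the case drawn back a little, the lock still up (x of hook_lip in the frame of board_end between -0.002 and 0.003 m and z of hook_lip in the frame of board_end below -0.005 m and value of joint blade above 0.01 m and value of joint lock below 0.0026 m), for 0.2 s.
2. the case is drawn back to the stop block, still hooked and not yet locked (x of hook_lip in the frame of board_end between -0.002 and 0.003 m and z of hook_lip in the frame of board_end below -0.005 m and x of case_back in the frame of stop_face between -0.002 and 0.002 m and value of joint lock below 0.0026 m), for 0.1 s.
At the end, for the whole second after the job is handed in: The tape stands on the board by itself, upright and straight along it (within 4 degrees), its hook over the sawn end with the lip within 3 mm of the end face, the back of its case within 3 mm of the stop block, and the lock tab pressed in (more than 2.6 mm) so that the blade stays out by itself (x of hook_lip in the frame of board_end between -0.002 and 0.003 m and z of hook_lip in the frame of board_end below -0.005 m and x of case_back in the frame of stop_face between -0.002 and 0.003 m and y of case_back in the frame of stop_face between -0.03 and 0.03 m and angle between the x axis of tape and the x axis of stop_board, either way round below 0.07 rad and angle between tape's own z axis and vertical below 0.05 rad and value of joint lock above 0.0026 m and linear speed of tape below 0.01 m/s); the robot touches nothing.
It fails at once if the tape (case or hook) is pressed or pulled against the board with more than 32 N (contact force between tape and stop_board above 32 N).
It fails at once if the tape is pushed against the stop block with more than 15 N (contact force between tape and stop above 15 N).
It fails at once if the blade snaps back (faster than 0.25 m/s) (velocity of joint blade below -0.25 m/s).
It fails at once if the wooden block, the flat offcut or the pencil is moved by more than 30 mm (distance of any of wood_block, flat_offcut, pencil from where it was at the start of the episode above 0.03 m).
It also fails if it takes over 51 s, if anything falls off the work surface, if the arm or the gripper's body presses on something with over 40 N, if the wrist force passes 120 N, or if a joint passes its speed limit or range.

## Working session

There is one attempt and no reset: what is moved stays moved. The work goes in short steps, Python scripts to look and compute and a shell command to move; the robot and the scene stay as the last step left them, time stands still between calls to the robot, and variables do not carry over. Pictures are saved under pics/ and viewed, at most 10 in all, crops included, and the job is handed in when it is done.

```bash
ls; mkdir -p pics
cat > h.py <<'E'
import numpy as np, cv2
from plant import sensors, vision, workorder, r
def get(n):
    d=vision.get_image(n); d["K"]=np.array([[d["fx"],0,d["cx"]],[0,d["fy"],d["cy"]],[0,0,1.]]); d["R"]=cv2.Rodrigues(np.array(d["rvec"],float))[0]; d["D"]=np.array(d["dist"],float); d["t"]=np.array(d["tvec"],float).ravel(); return d
def ray(d,u,v):
    p=cv2.undistortPoints(np.array([[[u,v]]],float),d["K"],d["D"])[0,0]; return np.array([p[0],p[1],1.])
def xyz(d,u,v):  # depth
    return d["R"].T@(ray(d,u,v)*float(d["z_map"][int(round(v)),int(round(u))])-d["t"])
def onz(d,u,v,z):
    a=d["R"].T@ray(d,u,v); c=-d["R"].T@d["t"]; return c+a*(z-c[2])/a[2]
def cloud(d):
    v,u=np.mgrid[0:384,0:512]; p=cv2.undistortPoints(np.stack([u,v],-1).reshape(-1,1,2).astype(float),d["K"],d["D"])[:,0]
    z=d["z_map"].reshape(-1,1); P=(np.hstack([p*z,z])-d["t"])@d["R"]; P[z[:,0]==0]=np.nan; return P.reshape(384,512,3)
def save(img,n): cv2.imwrite("pics/"+n,img[...,::-1])
E
python3 - <<'E'
from h import *
a=get("top");b=get("scene")
save(cv2.resize(a["img"],(800,600)),"top0.png");save(cv2.resize(b["img"],(800,600)),"scene0.png")
print(sensors.state(), r.grip_point_offset); print(-a["R"].T@a["t"],-b["R"].T@b["t"])
E
```

```text
pics
{'clock': 0.1, 'qpos': array([ 1.25207974,  0.46934754, -0.04857182,  1.5335474 ,  0.02409844,
        1.1409772 , -0.08224309]), 'qvel': array([-0.0014863 , -0.00138949,  0.00021504, -0.00398842, -0.00013029,
       -0.00040701, -0.00045061]), 'tau': array([ 1.39735248e-04, -5.09170747e+01, -8.15399154e-02, -2.36828649e+01,
       -6.15192368e-02,  3.43921711e-02,  7.99712006e-05]), 'ee_pos': array([ 0.19275176, -0.64635245,  0.22162468]), 'tcp_rot': array([-3.13989980e+00,  6.59862565e-05,  2.89880689e-01]), 'wrist_force': array([-0.16284791, -0.90513363, -0.21388982]), 'torque': array([-0.01088289,  0.02718651,  0.0220955 ]), 'gripper_force': 0.0, 'opening': 0.08703021875809788} 0.0187
[ 0.38823269 -0.16306142  1.42106522] [-0.10447142 -0.48427017  0.61884686]
```

View pics/top0.png

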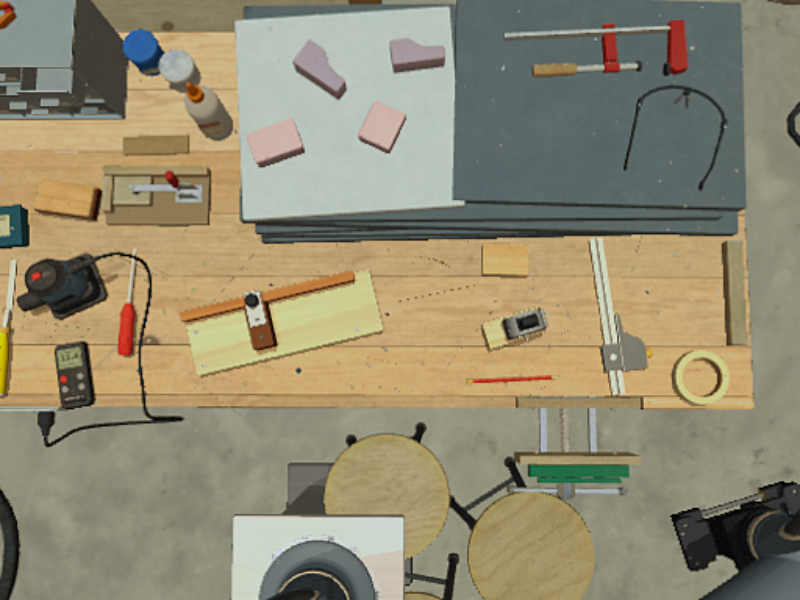

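View pics/scene0.png

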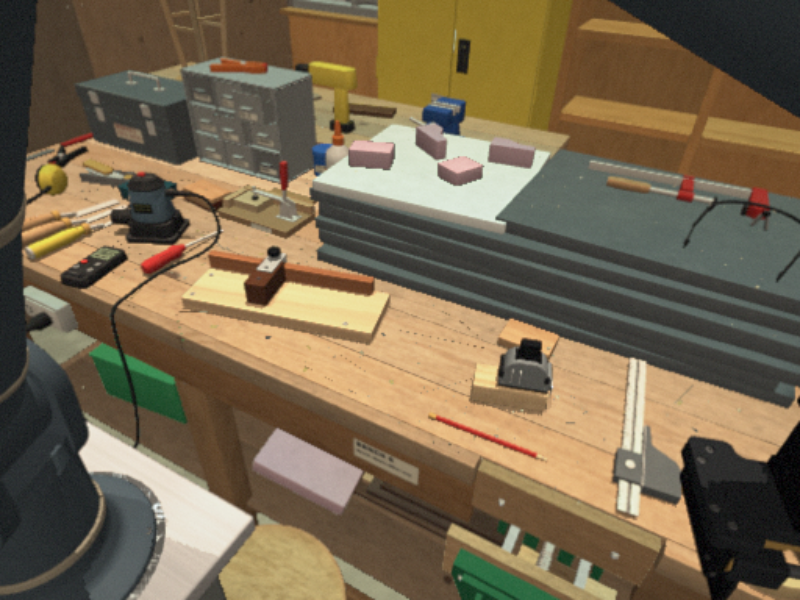

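Run:
```python
from h import *
a=get("top");b=get("scene")
A=cv2.resize(a["img"][185:240,295:365],(800,600*55*8//(600*70//100)//10 if 0 else 628)[:2],interpolation=cv2.INTER_CUBIC)[:600]
B=cv2.resize(b["img"][205:275,290:365],(640,597),interpolation=cv2.INTER_CUBIC)
save(A,"ct.png");save(B,"cs.png")
C=cloud(a); S=cloud(b)
def rect(P,n):
    print(n,len(P),P.mean(0).round(4),cv2.minAreaRect((P[:,:2]*1000).astype(np.float32)))
for nm,c,w in(("top",C,a),("scene",S,b)):
    P=c.reshape(-1,3); 
    T=lambda y0,y1,x0,x1,z0,z1:P[(P[:,0]>x0)&(P[:,0]<x1)&(P[:,1]>y0)&(P[:,1]<y1)&(P[:,2]>z0)&(P[:,2]<z1)]
    c0=xyz(a,525*.64,323*.64); bd=xyz(a,330*.64,330*.64)
    print(nm,c0,bd)
    x,y=c0[:2]
    rect(T(y-.1,y+.12,x-.08,x+.08,.1,.13),"tab"); rect(T(y-.1,y+.12,x-.08,x+.08,.06,.092),"case");rect(T(y-.1,y+.12,x-.08,x+.08,.03,.04),"block")
    x,y=bd[:2]
    rect(T(y-.12,y+.4,x-.15,x+.15,.018,.03),"base");rect(T(y-.12,y+.4,x-.15,x+.15,.05,.059),"fence");rect(T(y-.12,y+.4,x-.15,x+.15,.063,.072),"stop")
```

```text
top [ 0.49986669 -0.3715634   0.11641179] [ 0.49307929 -0.02015853  0.02854187]
tab 58 [ 0.505  -0.3787  0.1137] ((505.4270935058594, -379.1483459472656), (13.780113220214844, 28.830829620361328), 16.69900131225586)
case 295 [ 0.5035 -0.3748  0.0789] ((503.7262878417969, -380.0724182128906), (42.82389831542969, 76.94200897216797), 16.975116729736328)
block 265 [ 0.4919 -0.3409  0.0356] ((499.77508544921875, -361.52618408203125), (49.97065734863281, 109.14191436767578), 17.24953842163086)
base 3898 [0.5035 0.0805 0.0248] ((546.2547607421875, 148.62808227539062), (247.1522674560547, 493.7508850097656), 16.313190460205078)
fence 589 [0.5561 0.096  0.0546] ((537.1624145507812, 145.95150756835938), (413.23736572265625, 156.0523223876953), 86.2412109375)
stop 303 [0.5004 0.1112 0.0686] ((565.095458984375, 205.9164581298828), (317.05645751953125, 96.92861938476562), 59.725433349609375)
scene [ 0.49986669 -0.3715634   0.11641179] [ 0.49307929 -0.02015853  0.02854187]
tab 105 [ 0.5014 -0.3799  0.1087] ((503.176025390625, -379.5305480957031), (16.419708251953125, 29.052589416503906), 19.452402114868164)
case 499 [ 0.4945 -0.3799  0.0752] ((503.91302490234375, -379.47503662109375), (45.189720153808594, 74.81768798828125), 18.978771209716797)
block 411 [ 0.4856 -0.3528  0.0344] ((499.5004577636719, -365.0372619628906), (52.91074752807617, 115.43399047851562), 16.854421615600586)
base 2956 [0.5017 0.0692 0.0233] ((510.6108093261719, 129.63023376464844), (497.1151123046875, 209.53529357910156), 88.34140014648438)
fence 472 [0.5466 0.0902 0.053 ] ((536.3595581054688, 146.35595703125), (416.0412902832031, 156.65878295898438), 86.17430877685547)
stop 296 [0.5041 0.1118 0.0679] ((570.0133056640625, 198.6485595703125), (316.7532958984375, 90.55623626708984), 54.78684997558594)
```

View pics/ct.png

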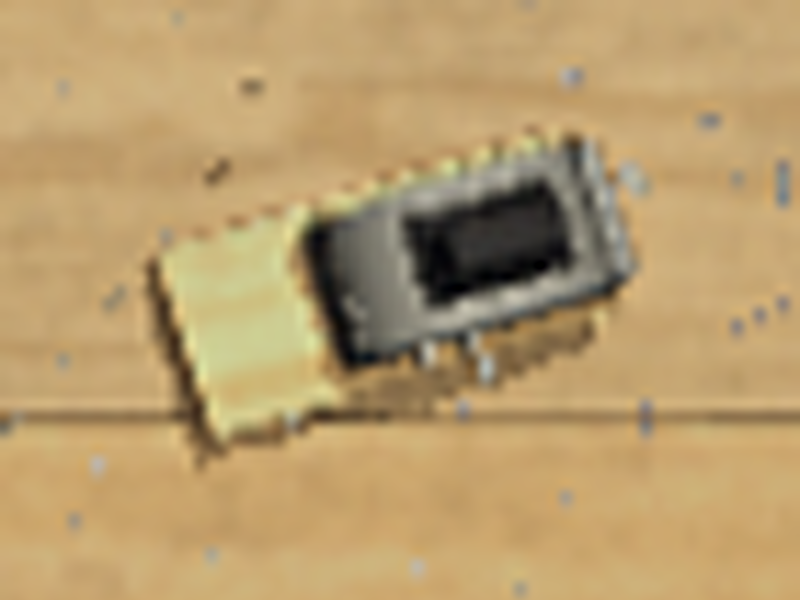

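View pics/cs.png

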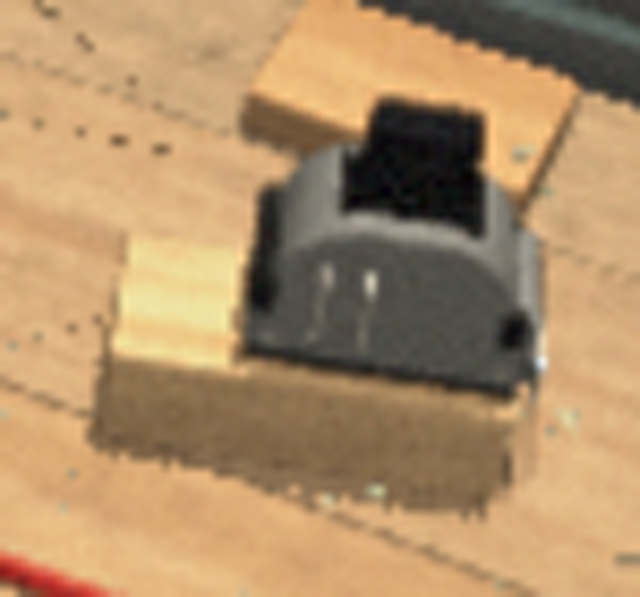

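Run:
```python
from h import *
a=get("top");C=cloud(a)
z=C[...,2]
m=((z>.017)&(C[...,1]>-.2)&(C[...,1]<.4)&(z<.1)&(C[...,0]<.62)).astype(np.uint8)
n,l,s,_=cv2.connectedComponentsWithStats(m)
i=l[int(335*.64),int(340*.64)];print(s[i])
P=C[l==i];print(len(P))
Q=P[abs(P[:,2]-.024)<.006]; R=cv2.minAreaRect((P[:,:2]*1000).astype(np.float32));print(R, np.median(Q[:,2]))
th=np.deg2rad(-76.5)
for k in range(3):
    u=np.array([np.cos(th),np.sin(th)]);v=np.array([-u[1],u[0]])
    A=P[:,:2]@u;B=P[:,:2]@v
    # long edge -y side of base: fit
    bins=np.arange(A.min()+.02,A.max()-.02,.006); E=[]
    lo=[(t,B[abs(A-t)<.003].min()) for t in bins]
    f=np.polyfit(*zip(*lo),1); 
    cb=np.arange(B.min()+.01,B.max()-.01,.006)
    hi=[(t,A[abs(B-t)<.003].max()) for t in cb]; g=np.polyfit(*zip(*hi),1)
    li=[A[abs(B-t)<.003].min() for t in cb]
    print(np.rad2deg(th),f,g,np.median([x[1] for x in hi]),np.median(li),np.median([x[1] for x in lo]),B.max())
    th+=np.arctan(f[0])
# fence top line & stop
F=P[abs(P[:,2]-.054)<.003]; S=P[abs(P[:,2]-.068)<.003]
for n_,q in(("fence",F),("stop",S)):
    print(n_,len(q),(q[:,:2]@u).min(),(q[:,:2]@u).max(),(q[:,:2]@v).min(),(q[:,:2]@v).max(),cv2.minAreaRect((q[:,:2]*1000).astype(np.float32)))
G=cv2.resize(a["img"][165:245,110:252],(800,451),interpolation=cv2.INTER_CUBIC);save(G,"bd.png")
print("th",th,u,v)
```

```text
[ 115  172  130   68 5172]
5172
((511.9721984863281, 70.64007568359375), (124.39649200439453, 360.28759765625), 13.911150932312012) 0.024967860583397086
-76.5 [0.00740017 0.45263731] [-0.01021554  0.23532198] 0.23024357354246766 -0.12832185918831995 0.45302190263313946 0.5763094123315529
-76.0760092114449 [2.13839155e-04 4.52617375e-01] [0.00341155 0.23216298] 0.23417587403880274 -0.1246152141902088 0.4525014041181234 0.5761313844208794
-76.06375713052785 [5.07629798e-07 4.52617371e-01] [0.00362161 0.23216524] 0.23428146814810172 -0.1245067911249444 0.45247738804708565 0.5761257708787768
fence 462 -0.12518085518479236 0.20455660063325679 0.4702277173294202 0.5724301388088454 ((515.5341186523438, 86.968505859375), (102.03410339355469, 329.7557067871094), 14.025304794311523)
stop 234 -0.004283950497785892 0.036467181687054005 0.47018135599970023 0.5735869493479311 ((510.43218994140625, 110.0360336303711), (103.3767318725586, 40.753414154052734), 13.820673942565918)
th -1.327562495735227 [ 0.24084203 -0.97056433] [0.97056433 0.24084203]
```

View pics/bd.png

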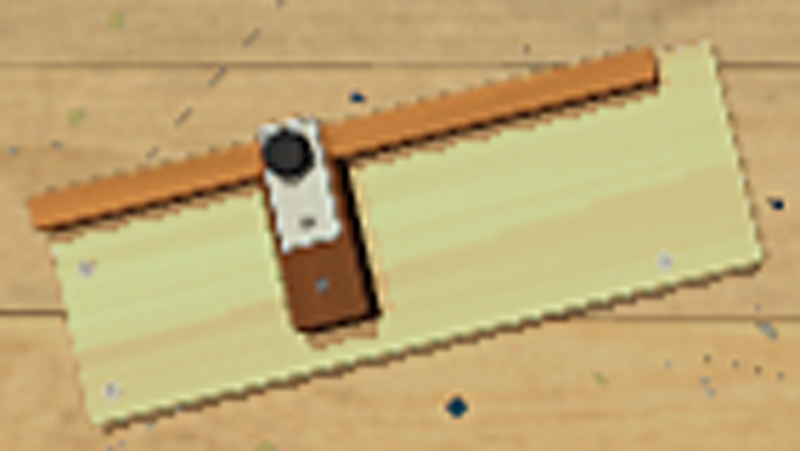

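```bash
cat >> h.py <<'E'
from scipy.spatial.transform import Rotation as Ro
def go(p,yaw,s=None):
    s=s or sensors.state(); R=Ro.from_euler("xyz",s["tcp_rot"]); d=R.inv().apply(np.array(p)-s["ee_pos"])
    w=(R.inv()*Ro.from_euler("xyz",[np.pi,0,yaw])).as_rotvec()
    print("t",round(s["clock"],2),"tcp",s["ee_pos"].round(4),"rot",s["tcp_rot"].round(4),"F",s["wrist_force"].round(2),"T",s["torque"].round(3),"open",round(s["opening"],4),"g",round(s["gripper_force"],1),"q",s["qpos"].round(2))
    print("d",(d/.5).round(4),"w",(w/.5).round(4))
E
python3 -c "
from h import *
go([.5045,-.3795,.17],1.864)"
```

```text
t 0.25 tcp [ 0.1928 -0.6466  0.2221] rot [-3.1407 -0.      0.2898] F [-0.12  0.21 -0.43] T [0.014 0.003 0.014] open 0.0867 g 0.0 q [ 1.25  0.47 -0.05  1.53  0.02  1.14 -0.08]
d [ 0.75   -0.3337  0.1044] w [-1.4000e-03 -1.4000e-03 -3.1484e+00]
```

```bash
python3 -m handwheel '[0.6,0.1,-0.05,0,0,0,-0.3, 0.6,0.2,-0.1,0,0,0,-0.6, 0.6,0.3,-0.13,0,0,0,-0.9, 0.6,0.4,-0.17,0,0,0,-1, 0.6,0.4,-0.17,0,0,0,-1]'; python3 -c "
from h import *
go([.5045,-.3795,.17],1.864)"
```

```text
clock: 0.75
ee_pos: [0.3661, -0.5032, 0.2229]
tcp_rot: [3.141, -0.004, 0.799]
wrist_force: [0.1, 0.7, 0.3]
opening: 0.0566
gripper_force: 0.0
t 0.75 tcp [ 0.3661 -0.5032  0.2229] rot [ 3.1408 -0.004   0.7992] F [0.06 0.7  0.26] T [ 0.023 -0.044  0.003] open 0.0566 g 0.0 q [ 1.04  0.39 -0.22  1.66  0.09  1.1   0.02]
d [0.37   0.0258 0.1072] w [ 0.0056 -0.0063 -2.1296]
```

```bash
python3 -m handwheel '[0.6,0.1,0.01,0,0,0,-0.3, 0.6,0.2,0.02,0,0,0,-0.6, 0.6,0.3,0.025,0,0,0,-0.9, 0.6,0.37,0.026,0,0,0,-1, 0.6,0.37,0.026,0,0,0,-1]'; python3 -m handwheel '[0.6,0,0,0,0,0,-0.3, 0.6,0,0,0,0,0,-0.6, 0.6,0,0,0,0,0,-0.9, 0.6,0,0,0,0,0,-1, 0.6,0,0,0,0,0,-1,0.6,0,0,0,0,0,-1]'; python3 -c "
from h import *
go([.5045,-.3795,.17],1.864)"
```

```text
clock: 1.25
ee_pos: [0.5049, -0.3793, 0.2228]
tcp_rot: [3.139, -0.004, 1.301]
wrist_force: [-0.3, 0.3, -0.6]
opening: 0.0523
gripper_force: 0.0
clock: 1.85
ee_pos: [0.4992, -0.3866, 0.2224]
tcp_rot: [-3.141, 0.0, 1.787]
wrist_force: [0.1, -0.5, 0.8]
opening: 0.0521
gripper_force: 0.0
t 1.85 tcp [ 0.4992 -0.3866  0.2224] rot [-3.1412e+00  1.0000e-04  1.7875e+00] F [ 0.1  -0.54  0.8 ] T [ 0.034 -0.126  0.025] open 0.0521 g 0.0 q [ 0.93  0.44 -0.47  1.62  0.22  1.13  0.62]
d [0.0116 0.0134 0.1049] w [-0.0008  0.0002 -0.153 ]
```

```bash
python3 -m handwheel '[0.6,0.0116,0.0134,0.05,0,0,-0.153, 0.6,0.0116,0.0134,0.1,0,0,-0.153, 0.6,0.0116,0.0134,0.1,0,0,-0.153, 0.6,0.0116,0.0134,0.1,0,0,-0.153]'; python3 -c "
from h import *
go([.5045,-.3795,.096],1.864)
b=get('scene');save(cv2.resize(b['img'][150:280,270:400],(600,600),interpolation=cv2.INTER_CUBIC),'g0.png')"
```

```text
clock: 2.25
ee_pos: [0.5049, -0.3792, 0.1728]
tcp_rot: [-3.141, -0.0, 1.865]
wrist_force: [0.0, -0.3, 0.9]
opening: 0.0522
gripper_force: 0.0
t 2.25 tcp [ 0.5049 -0.3792  0.1728] rot [-3.1412e+00 -1.0000e-04  1.8652e+00] F [ 0.   -0.3   0.91] T [-0.059 -0.147 -0.032] open 0.0522 g 0.0 q [ 0.92  0.49 -0.48  1.68  0.25  1.04  0.66]
d [-0.0003 -0.0009  0.1535] w [-0.0008 -0.0002  0.0025]
```

View pics/g0.png

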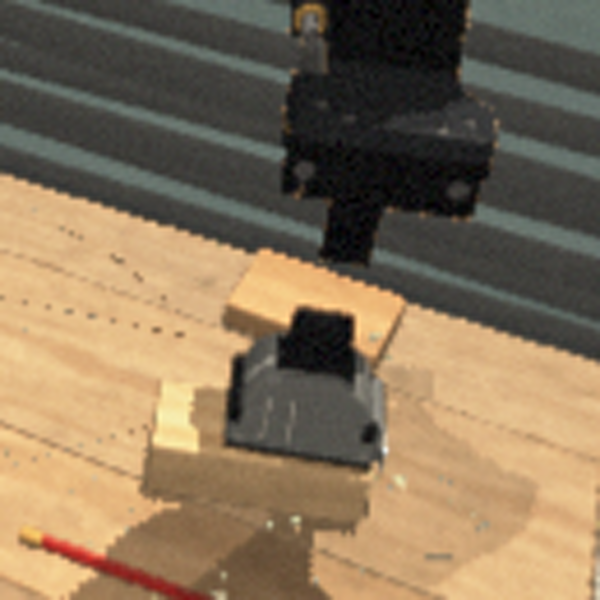

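```bash
python3 -m handwheel '[0.6,0,0,0.04,0,0,0, 0.6,0,0,0.08,0,0,0, 0.6,0,0,0.12,0,0,0, 0.6,0,0,0.14,0,0,0, 0.6,0,0,0.15,0,0,0, 0.6,0,0,0.15,0,0,0, 0.6,0,0,0.15,0,0,0]'; python3 -m handwheel '[0.3,0,0,0,0,0,0, 0.15,0,0,0,0,0,0, 0.1,0,0,0,0,0,0, 0.1,0,0,0,0,0,0, 0.1,0,0,0,0,0,0]' 5; python3 -c "
from h import *
go([.5045,-.3795,.096],1.864)"
```

```text
clock: 3.0
ee_pos: [0.5058, -0.3793, 0.0987]
tcp_rot: [3.14, 0.002, 1.866]
wrist_force: [0.8, 0.5, 0.1]
opening: 0.0521
gripper_force: 0.0
clock: 3.5
ee_pos: [0.5051, -0.3789, 0.0976]
tcp_rot: [3.142, 0.0, 1.866]
wrist_force: [0.9, -0.4, -0.8]
opening: 0.02
gripper_force: 0.0
t 3.5 tcp [ 0.5051 -0.3789  0.0976] rot [3.1415e+00 2.0000e-04 1.8663e+00] F [ 0.9  -0.44 -0.81] T [-0.008 -0.054  0.03 ] open 0.02 g 0.0 q [ 0.9   0.57 -0.45  1.74  0.3   0.9   0.62]
d [-0.0008 -0.0014  0.0033] w [0.0002 0.0003 0.0045]
```

```bash
python3 -m handwheel '[0.05,0,0,0,0,0,0, 0,0,0,0,0,0,0, 0,0,0,0,0,0,0, 0,0,0,0,0,0,0, 0,0,0,0,0,0,0]' 5; python3 -m handwheel '[0,0,0,0,0,0,0, 0,0,0,0,0,0,0, 0,0,0,0,0,0,0]' 55;  python3 -c "
from h import *
go([.5045,-.3795,.096],1.864)"
```

```text
clock: 4.0
ee_pos: [0.5053, -0.3788, 0.0975]
tcp_rot: [3.141, 0.0, 1.866]
wrist_force: [1.1, -0.4, -1.2]
opening: 0.014
gripper_force: 5.0
clock: 4.3
ee_pos: [0.5052, -0.3788, 0.0976]
tcp_rot: [3.141, 0.0, 1.866]
wrist_force: [1.3, 0.8, -0.9]
opening: 0.0133
gripper_force: 55.0
t 4.3 tcp [ 0.5052 -0.3788  0.0976] rot [3.1412e+00 1.0000e-04 1.8664e+00] F [ 1.27  0.76 -0.95] T [ 0.089 -0.461  0.037] open 0.0133 g 55.0 q [ 0.9   0.57 -0.45  1.74  0.3   0.9   0.62]
d [-0.0009 -0.0018  0.0032] w [0.0007 0.0001 0.0047]
```

```bash
python3 -m handwheel '[0,0,0,-0.015,0,0,0, 0,0,0,-0.04,0,0,0, 0,0,0,-0.07,0,0,0, 0,0,0,-0.1,0,0,0, 0,0,0,-0.11,0,0,0, 0,0,0,-0.11,0,0,0, 0,0,0,-0.11,0,0,0]';  python3 -c "
from h import *
u=np.array([ 0.24084203,-0.97056433]);v=np.array([0.97056433,0.24084203])
p=.2055*u+.502*v
go([*p,.135],1.814)"
```

```text
clock: 5.0
ee_pos: [0.5046, -0.3788, 0.1524]
tcp_rot: [-3.141, -0.0, 1.866]
wrist_force: [-1.3, 0.6, -6.4]
opening: 0.0134
gripper_force: 55.0
t 5.0 tcp [ 0.5046 -0.3788  0.1524] rot [-3.1410e+00 -3.0000e-04  1.8662e+00] F [-1.35  0.59 -6.42] T [ 0.034 -0.056 -0.003] open 0.0134 g 55.0 q [ 0.92  0.51 -0.47  1.7   0.27  1.    0.65]
d [0.5558 0.2363 0.0348] w [-0.0011 -0.0005  0.1044]
```

```bash
python3 -m handwheel '[0,0.03,0.015,0,0,0,0.01, 0,0.1,0.045,0,0,0,0.03, 0,0.18,0.08,0,0,0,0.05, 0,0.26,0.11,0,0,0,0.07, 0,0.34,0.145,0,0,0,0.08, 0,0.42,0.18,0,0,0,0.104, 0,0.48,0.205,0,0,0,0.104, 0,0.52,0.222,0,0,0,0.104]'; python3 -m handwheel '[0,0.025,0.012,0.01,0,0,0, 0,0.035,0.014,0.02,0,0,0, 0,0.035,0.014,0.03,0,0,0,0,0.035,0.014,0.034,0,0,0,0,0.035,0.014,0.034,0,0,0]'; python3 -c "
from h import *
u=np.array([ 0.24084203,-0.97056433]);v=np.array([0.97056433,0.24084203])
p=.2055*u+.502*v
go([*p,.135],1.814)
b=get('scene');save(cv2.resize(b['img'][140:230,130:280],(800,480),interpolation=cv2.INTER_CUBIC),'h0.png')
b=get('top');save(cv2.resize(b['img'][165:245,110:252],(800,451),interpolation=cv2.INTER_CUBIC),'h1.png')
"
```

```text
clock: 5.8
ee_pos: [0.5349, -0.0927, 0.1523]
tcp_rot: [-3.141, -0.002, 1.819]
wrist_force: [0.3, -0.3, -4.9]
opening: 0.0133
gripper_force: 55.0
clock: 6.3
ee_pos: [0.5375, -0.0804, 0.1349]
tcp_rot: [-3.14, 0.0, 1.812]
wrist_force: [0.0, -0.3, -4.6]
opening: 0.0134
gripper_force: 55.0
t 6.3 tcp [ 0.5375 -0.0804  0.1349] rot [-3.1401  0.      1.8123] F [ 0.02 -0.35 -4.64] T [ 0.071 -0.099  0.017] open 0.0134 g 55.0 q [ 0.5   0.41 -0.55  1.91  0.27  0.89  0.06]
d [ 0.0041 -0.0005 -0.0003] w [-0.003   0.     -0.0033]
```

View pics/h0.png

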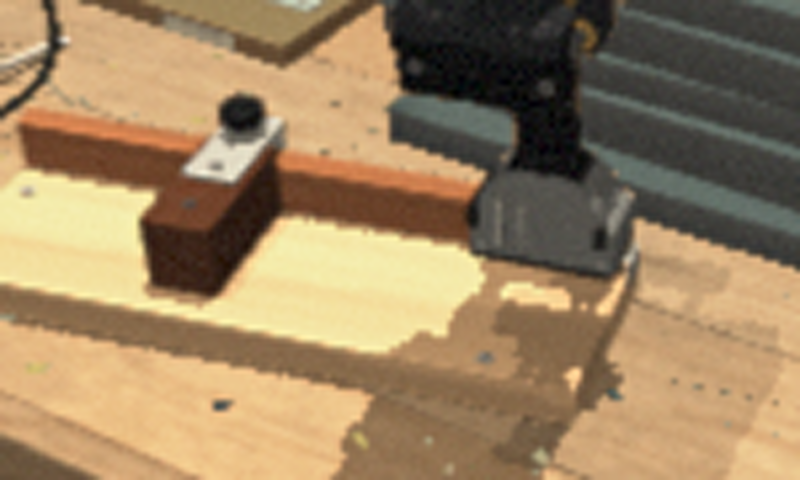

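```bash
python3 -m handwheel '[0,0,0,0.02,0,0,0, 0,0,0,0.04,0,0,0, 0,0,0,0.06,0,0,0, 0,0,0,0.08,0,0,0, 0,0,0,0.088,0,0,0, 0,0,0,0.088,0,0,0, 0,0,0,0.088,0,0,0]'; python3 -m handwheel '[0,0,0,0.003,0,0,0, 0,0,0,0.003,0,0,0]'; python3 -m handwheel '[0,0,0,0.002,0,0,0, 0,0,0,0.002,0,0,0]'
```

```text
clock: 7.1
ee_pos: [0.5384, -0.079, 0.0916]
tcp_rot: [3.141, 0.0, 1.815]
wrist_force: [-0.0, -0.4, -4.2]
opening: 0.0137
gripper_force: 55.0
clock: 7.3
ee_pos: [0.5383, -0.0792, 0.0903]
tcp_rot: [3.141, 0.0, 1.814]
wrist_force: [-0.3, 0.9, -4.1]
opening: 0.0137
gripper_force: 55.0
clock: 7.5
ee_pos: [0.5381, -0.0792, 0.0891]
tcp_rot: [3.141, 0.0, 1.814]
wrist_force: [-0.1, -0.6, -4.3]
opening: 0.0134
gripper_force: 55.0
```

```bash
for i in 1 2; do python3 -m handwheel '[0,0,0,0.0016,0,0,0, 0,0,0,0.0016,0,0,0]'|grep -E "ee_pos|wrist"; done
```

```text
ee_pos: [0.538, -0.0792, 0.0882]
wrist_force: [-0.2, 0.2, -5.4]
ee_pos: [0.538, -0.0792, 0.0874]
wrist_force: [0.0, 0.6, -5.2]
```

```bash
for i in 1 2 ; do python3 -m handwheel '[0,0,0,0.001,0,0,0, 0,0,0,0.001,0,0,0]'|grep -E "ee_pos|wrist"; done
```

```text
ee_pos: [0.5381, -0.0792, 0.0869]
wrist_force: [-0.5, 0.3, -4.1]
ee_pos: [0.5382, -0.0791, 0.0865]
wrist_force: [-0.0, 0.2, -4.5]
```

```bash
for i in 1 2 ; do python3 -m handwheel '[0,0,0,0.001,0,0,0, 0,0,0,0.001,0,0,0]'|grep -E "ee_pos|wrist"; done
```

```text
ee_pos: [0.5383, -0.0791, 0.0865]
wrist_force: [-1.7, -0.0, 1.4]
ee_pos: [0.5383, -0.0791, 0.0863]
wrist_force: [-3.1, -0.2, 4.9]
```

```bash
python3 -m handwheel '[0,0,0,-0.0008,0,0,0, 0,0,0,-0.0008,0,0,0]'; python3 -c "
from h import *
go([.5,0,.0865],1.814)"
```

```text
clock: 8.9
ee_pos: [0.5383, -0.0791, 0.0863]
tcp_rot: [3.141, 0.0, 1.814]
wrist_force: [-2.8, -0.5, 4.1]
opening: 0.0135
gripper_force: 55.0
t 8.9 tcp [ 0.5383 -0.0791  0.0863] rot [3.1411e+00 4.0000e-04 1.8143e+00] F [-2.81 -0.46  4.06] T [ 0.014  0.495 -0.03 ] open 0.0135 g 55.0 q [ 0.47  0.47 -0.52  1.95  0.32  0.8   0.02]
d [ 0.1721 -0.0362 -0.0004] w [0.0009 0.0008 0.0005]
```

```bash
for i in 1 2; do python3 -m handwheel '[0,0,0,-0.0008,0,0,0, 0,0,0,-0.0008,0,0,0]'|grep -E "ee_pos|wrist"; done
```

```text
ee_pos: [0.5383, -0.0791, 0.0863]
wrist_force: [-1.8, 0.3, 2.2]
ee_pos: [0.5382, -0.0791, 0.0864]
wrist_force: [-1.0, 0.8, -2.2]
```

```bash
python3 -m handwheel '[0,0.004,0,0,0,0,0, 0,0.01,0,0,0,0,0, 0,0.016,0,0,0,0,0, 0,0.02,0,0,0,0,0]'|grep -E "ee_pos|wrist"; for i in 1 2 3; do python3 -m handwheel '[0,0.004,0,0,0,0,0, 0,0.008,0,0,0,0,0, 0,0.008,0,0,0,0,0]'|grep -E "ee_pos|wrist"; done
```

```text
ee_pos: [0.5353, -0.0689, 0.0864]
wrist_force: [0.6, -0.2, -3.8]
ee_pos: [0.5345, -0.0657, 0.0865]
wrist_force: [-0.3, -0.8, -4.2]
ee_pos: [0.5336, -0.0621, 0.0866]
wrist_force: [0.9, -3.4, -4.6]
ee_pos: [0.5325, -0.0574, 0.0866]
wrist_force: [0.1, -2.1, -5.7]
```

```bash
python3 -m handwheel '[0,0.008,0,0,0,0,0, 0,0.018,0,0,0,0,0, 0,0.03,0,0,0,0,0, 0,0.042,0,0,0,0,0, 0,0.05,0,0,0,0,0, 0,0.05,0,0,0,0,0, 0,0.05,0,0,0,0,0, 0,0.05,0,0,0,0,0]'; python3 -c "
from h import *
b=get('scene');save(cv2.resize(b['img'][140:230,130:280],(800,480),interpolation=cv2.INTER_CUBIC),'k0.png')
u=np.array([ 0.24084203,-0.97056433]);v=np.array([0.97056433,0.24084203])
go([*(.078*u+.502*v),.0865],1.814)"
```

```text
clock: 11.4
ee_pos: [0.5267, -0.0337, 0.0866]
tcp_rot: [-3.141, 0.0, 1.814]
wrist_force: [0.5, -3.4, -6.0]
opening: 0.0136
gripper_force: 55.0
t 11.45 tcp [ 0.5267 -0.0338  0.0866] rot [-3.1414e+00  1.0000e-04  1.8139e+00] F [-0.34 -3.1  -6.62] T [-0.811 -0.185 -0.04 ] open 0.0136 g 55.0 q [ 0.4   0.45 -0.53  1.99  0.32  0.78 -0.07]
d [ 0.1633 -0.0022  0.0002] w [-0.0003  0.0002 -0.0002]
```

View pics/k0.png

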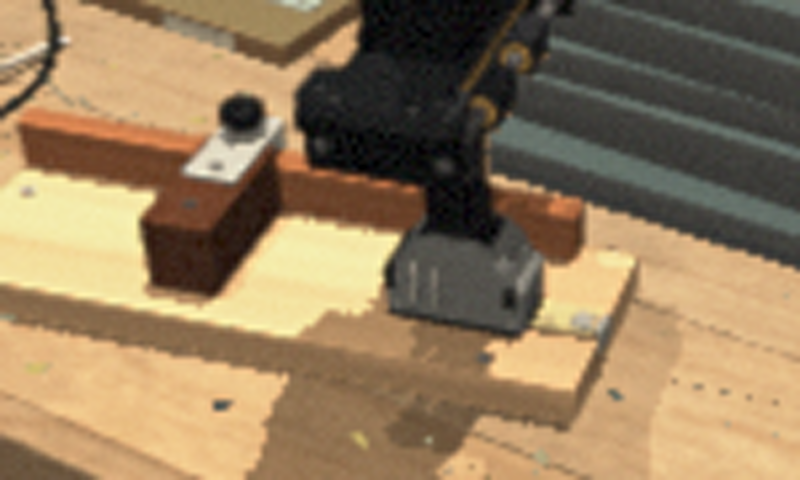

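```bash
python3 -m handwheel '[0,0.01,0,0,0,0,0, 0,0.03,0,0,0,0,0, 0,0.055,-0.001,0,0,0,0, 0,0.08,-0.002,0,0,0,0, 0,0.105,-0.002,0,0,0,0, 0,0.125,-0.002,0,0,0,0, 0,0.14,-0.002,0,0,0,0, 0,0.148,-0.002,0,0,0,0]'; python3 -m handwheel '[0,0,0,0,0,0,0,0,0,0,0,0,0,0]'; python3 -c "
from h import *
u=np.array([ 0.24084203,-0.97056433]);v=np.array([0.97056433,0.24084203])
go([*(.0745*u+.502*v),.0865],1.814)"
```

```text
clock: 12.25
ee_pos: [0.5078, 0.039, 0.0867]
tcp_rot: [3.141, 0.0, 1.815]
wrist_force: [2.0, -4.1, -6.0]
opening: 0.0135
gripper_force: 55.0
clock: 12.45
ee_pos: [0.5082, 0.0377, 0.0867]
tcp_rot: [3.141, 0.0, 1.814]
wrist_force: [2.2, -3.8, -5.2]
opening: 0.0135
gripper_force: 55.0
t 12.45 tcp [0.5082 0.0377 0.0867] rot [3.1414e+00 3.0000e-04 1.8139e+00] F [ 2.16 -3.76 -5.16] T [-0.936 -0.566  0.058] open 0.0135 g 55.0 q [ 0.28  0.43 -0.55  2.03  0.32  0.76 -0.21]
d [ 0.0226 -0.0006  0.0003] w [ 0.0005  0.0007 -0.0002]
```

```bash
for i in 1 2 3; do python3 -m handwheel '[0,0.002,0,0,0,0,0, 0,0.004,0,0,0,0,0]'|grep -E "ee_pos|wrist"; done;  for i in 1 2; do python3 -m handwheel '[0,0.002,0,0,0,0,0, 0,0.002,0,0,0,0,0]'|grep -E "ee_pos|wrist"; done
```

```text
ee_pos: [0.5077, 0.0394, 0.0866]
wrist_force: [1.9, -4.6, -6.3]
ee_pos: [0.5071, 0.0418, 0.0867]
wrist_force: [2.1, -4.2, -5.5]
ee_pos: [0.5065, 0.0439, 0.0866]
wrist_force: [1.2, -2.7, -6.0]
ee_pos: [0.5062, 0.0451, 0.0867]
wrist_force: [2.3, -3.8, -5.1]
ee_pos: [0.506, 0.0459, 0.0867]
wrist_force: [1.4, -4.8, -5.4]
```

```bash
for i in 1 2 3; do python3 -m handwheel '[0,0.001,0,0,0,0,0, 0,0.001,0,0,0,0,0]'|grep -E "ee_pos|wrist"; done
```

```text
ee_pos: [0.5059, 0.0463, 0.0866]
wrist_force: [1.3, -3.7, -6.5]
ee_pos: [0.5058, 0.0468, 0.0866]
wrist_force: [1.8, -4.6, -5.6]
ee_pos: [0.5057, 0.0473, 0.0867]
wrist_force: [2.4, -3.9, -5.8]
```

```bash
for i in 1 2; do python3 -m handwheel '[0,0.001,0,0,0,0,0, 0,0.001,0,0,0,0,0]'|grep -E "ee_pos|wrist"; done
```

```text
ee_pos: [0.5055, 0.0478, 0.0866]
wrist_force: [2.5, -3.4, -5.8]
ee_pos: [0.5054, 0.0482, 0.0866]
wrist_force: [1.9, -3.7, -6.0]
```

```bash
for i in 1 2; do python3 -m handwheel '[0,0.001,0,0,0,0,0, 0,0.001,0,0,0,0,0]'|grep -E "ee_pos|wrist"; done
```

```text
ee_pos: [0.5053, 0.0488, 0.0867]
wrist_force: [1.5, -4.1, -5.8]
ee_pos: [0.5052, 0.0492, 0.0867]
wrist_force: [2.2, -4.1, -6.9]
```

```bash
for i in 1 2; do python3 -m handwheel '[0,0.001,0,0,0,0,0, 0,0.001,0,0,0,0,0]'|grep -E "ee_pos|wrist"; done
```

```text
ee_pos: [0.505, 0.0497, 0.0866]
wrist_force: [1.0, -3.5, -6.1]
ee_pos: [0.5049, 0.0502, 0.0866]
wrist_force: [2.4, -5.6, -5.3]
```

```bash
for i in 1 2; do python3 -m handwheel '[0,0.001,0,0,0,0,0, 0,0.001,0,0,0,0,0]'|grep -E "ee_pos|wrist"; done
```

```text
ee_pos: [0.5048, 0.0507, 0.0867]
wrist_force: [2.1, -5.5, -5.5]
ee_pos: [0.5048, 0.0508, 0.0867]
wrist_force: [2.2, -4.5, -4.8]
```

```bash
for i in 1; do python3 -m handwheel '[0,0.001,0,0,0,0,0, 0,0.001,0,0,0,0,0]'|grep -E "ee_pos|wrist"; done; python3 -m handwheel '[0,0,0,0,0,0,0, 0,0,0,0,0,0,0]'
```

```text
ee_pos: [0.5047, 0.0509, 0.0866]
wrist_force: [2.7, -5.5, -6.3]
clock: 16.05
ee_pos: [0.5047, 0.0509, 0.0866]
tcp_rot: [-3.142, 0.001, 1.814]
wrist_force: [2.3, -5.4, -5.6]
opening: 0.0136
gripper_force: 55.0
```

```bash
python3 -m handwheel '[0,0.0016,0,0,0,0,0, 0,0.0016,0,0,0,0,0, 0,0.0016,0,0,0,0,0]'; python3 -c "
from h import *
print(np.mean([sensors.state()['wrist_force'] for _ in range(5)],0), sensors.state()['torque'])
b=get('scene');save(cv2.resize(b['img'][140:230,130:280],(800,480),interpolation=cv2.INTER_CUBIC),'m0.png')"
```

```text
clock: 16.35
ee_pos: [0.5047, 0.0509, 0.0866]
tcp_rot: [-3.142, 0.002, 1.813]
wrist_force: [2.9, -7.3, -5.4]
opening: 0.0137
gripper_force: 55.0
[ 2.92479602 -7.27345763 -5.39594784] [-1.66505665 -0.8182228   0.10194775]
```

View pics/m0.png

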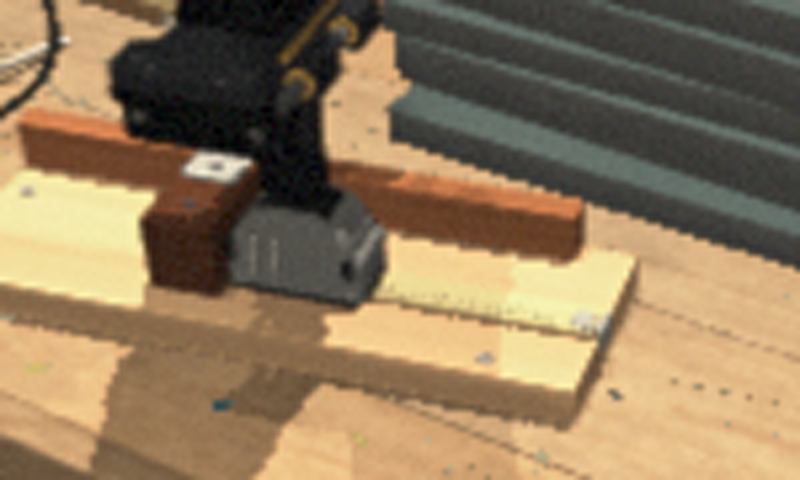

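```bash
for i in 1 2 3 4; do python3 -m handwheel '[0,0,0,0.001,0,0,0, 0,0,0,0.001,0,0,0]'|grep -E "ee_pos|wrist"; done
```

```text
ee_pos: [0.5048, 0.0509, 0.0864]
wrist_force: [2.0, -7.2, -3.7]
ee_pos: [0.5049, 0.051, 0.0864]
wrist_force: [0.7, -8.1, 0.1]
ee_pos: [0.505, 0.051, 0.0864]
wrist_force: [-0.7, -7.7, 4.5]
ee_pos: [0.505, 0.051, 0.086]
wrist_force: [-0.1, -7.9, 5.0]
```

```bash
for i in 1 2 3 4; do python3 -m handwheel '[0,0,0,0.001,0,0,0, 0,0,0,0.001,0,0,0]'|grep -E "ee_pos|wrist"; done
```

```text
ee_pos: [0.505, 0.051, 0.0856]
wrist_force: [-0.7, -8.1, 6.6]
ee_pos: [0.505, 0.051, 0.0851]
wrist_force: [-0.3, -8.2, 5.1]
ee_pos: [0.505, 0.051, 0.0846]
wrist_force: [-0.4, -8.3, 6.0]
ee_pos: [0.505, 0.051, 0.0841]
wrist_force: [0.2, -7.7, 6.5]
```

```bash
for i in 1 2; do python3 -m handwheel '[0,0,0,0.001,0,0,0, 0,0,0,0.001,0,0,0]'|grep -E "ee_pos|wrist"; done
```

```text
ee_pos: [0.505, 0.051, 0.0836]
wrist_force: [-0.2, -7.7, 5.6]
ee_pos: [0.5051, 0.051, 0.0833]
wrist_force: [-1.0, -7.5, 8.5]
```

```bash
for i in 1 2; do python3 -m handwheel '[0,0,0,0.001,0,0,0, 0,0,0,0.001,0,0,0]'|grep -E "ee_pos|wrist"; done
```

```text
ee_pos: [0.5051, 0.051, 0.0831]
wrist_force: [-0.9, -8.6, 10.3]
ee_pos: [0.5051, 0.051, 0.0829]
wrist_force: [-3.4, -7.8, 12.5]
```

```bash
python3 -m handwheel '[0,0,0,0.0008,0,0,0, 0,0,0,0.0008,0,0,0, 0,0,0,0.0008,0,0,0]'; python3 -m handwheel '[0,0,0,0,0,0,0, 0,0,0,0,0,0,0]'|grep wrist
```

```text
clock: 19.1
ee_pos: [0.5051, 0.051, 0.0828]
tcp_rot: [3.141, 0.004, 1.813]
wrist_force: [-3.8, -9.1, 14.1]
opening: 0.0135
gripper_force: 55.0
wrist_force: [-2.0, -8.2, 15.4]
```

```bash
for i in 1 2; do python3 -m handwheel '[0,-0.0005,0,-0.001,0,0,0, 0,-0.0005,0,-0.001,0,0,0]'|grep -E "ee_pos|wrist"; done
```

```text
ee_pos: [0.5051, 0.051, 0.0828]
wrist_force: [-2.0, -7.9, 10.8]
ee_pos: [0.5051, 0.051, 0.0828]
wrist_force: [-0.2, -7.6, 5.7]
```

```bash
python3 -m handwheel '[0,-0.0005,0,-0.0006,0,0,0, 0,-0.001,0,-0.0006,0,0,0]' 10|grep -E "ee_pos|wrist|grip"; python3 -m handwheel '[0.25,0,0,0,0,0,0, 0.4,0,0,0,0,0,0, 0.4,0,0,0,0,0,0, 0.4,0,0,0,0,0,0]'; python3 -m handwheel '[0.4,0,0,-0.01,0,0,0, 0.4,0,0,-0.03,0,0,0, 0.4,0,0,-0.08,0,0,0, 0.4,0,0,-0.16,0,0,0, 0.4,0,0,-0.2,0,0,0, 0.4,0,0,-0.2,0,0,0,0.4,0,0,-0.2,0,0,0]'; python3 -c "
from h import *
a=get('top');b=get('scene');C=cloud(b);save(cv2.resize(b['img'][140:230,130:280],(800,480),interpolation=cv2.INTER_CUBIC),'z0.png')"
```

```text
ee_pos: [0.5051, 0.0512, 0.0828]
wrist_force: [-0.1, -4.1, 3.8]
gripper_force: 10.0
clock: 20.3
ee_pos: [0.5046, 0.0523, 0.0817]
tcp_rot: [3.141, -0.001, 1.815]
wrist_force: [-0.2, 0.2, 0.5]
opening: 0.0328
gripper_force: 0.0
clock: 21.0
ee_pos: [0.5046, 0.0513, 0.1821]
tcp_rot: [3.141, 0.001, 1.814]
wrist_force: [-1.0, -0.3, -0.5]
opening: 0.0348
gripper_force: 0.0
```

View pics/z0.png

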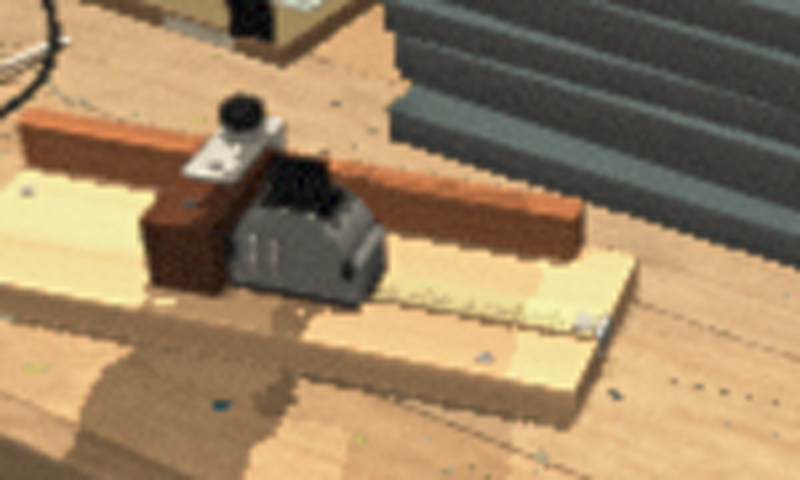

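The case (230–385, 190–305) stands against the stop by itself. The blade is out to the hook at (595, 325), the tab is pressed in and the gripper is clear.

```bash
python3 -c "
from h import *
print(workorder.hand_in())"
```

```text
the job is handed in; nothing more can be done
None
```

The tape is hooked on the sawn end, drawn back until the case touches the stop block, and locked with about a 15 N push; it holds by itself, and I handed the job in at about 21 s of the 51 s allowed (no verdict was returned).

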